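# Set the hotplate stirrer's number drum to 4

### The arm

A 7-joint arm with a two-finger parallel gripper is mounted at the origin on the work surface. World frame = base frame: x ahead of the robot, y to its left, z up, the work surface at z = 0. Lengths are in mm, angles in rad, forces in N, time in s.
With the tool pointing down it reaches from about 400 to 900 mm from the base axis. Payload 5.5 kg.
Tool frame: the origin (TCP) lies at the very end of the fingers, on their centre line; the grasp point (between the pads) lies 19 mm behind it (arm.grip_depth is the distance from the TCP to the grasp point, in mm); z points along the fingers, y is the line along which they close (so a half turn about z gives the same grasp; the last joint's range is limited). The gripper opens to 92 mm and grips with 3 to 60 N. Pads are 19 mm wide; open, the fingers measure 130 mm over their backs; the gripper's body (75 mm by 190 mm) begins 47 mm behind the grasp point.
Start: joints at [0.263, 0.501, -0.427, 1.55, 0.221, 1.138, -0.21], TCP at [650, 0.039, 191.229] pointing down, gripper open.
Joint ranges: [-2.88, 2.88], [-0.31, 2.03], [-1.54, 1.56], [0.2, 2.42], [-1.41, 4.55], [0.19, 2.02], [-2.57, 2.57]. Speed limits (rad/s): [2.57, 2.57, 3.14, 3.14, 3.14, 3.14, 3.14].

### API

Orientations are given as [roll, pitch, yaw] about the fixed x, y, z axes, in that order (R = Rz(yaw) Ry(pitch) Rx(roll)).
In Python, from rig import arm, cams gives the robot as it stands.
- The arm moves only by the tool jog_arm, never from a script. Its argument "commands" is a list of rows, each a list of 2 entries, a list of its own where there are three numbers: the shift along the tool's x, y, z in mm, then the turn about the tool's z in units of 5 degrees (1.0 is 5 degrees). A call has 1 to 8 rows; each row is the pose to reach, as a shift and turn from the pose commanded when the call began, along the tool's axes at that moment; what a row does not reach only later rows make up. A row lasts 1/10 s, in which the tool goes at most 50 mm and 8.59 degrees, less where a joint would pass 70% of its speed; a pose out of reach is approached as far as the arm can. A call with a gripper value outside its range is refused whole. "claw" is the finger opening in mm, from 0 to 91.8, set as the call begins (left out, the last holds). The fingers move at their own pace and stop on an object; the grip force is fixed at half the most. Time passes only in rows, so rows that repeat a pose let the fingers close. It gives the time, the measured TCP pose, the force, the opening and the grip force at its end, in the units of the state.
- arm.read_state(): the state, without advancing time (a new reading comes with each control period).
- cams.snapshot(name): name is "scene" or "side" or "wrist"; returns the picture (384x512x3 uint8, red, green, blue); there is no depth.
- cams.camera_params(name): a dict with "fx", "fy", "cx", "cy" (pixels), "k1" (the pictures are not rectified: a ray, as slopes to the right and down, at radius r is drawn at 1 + k1 r^2 times it, then the intrinsics apply), "rvec" (rotation vector, rad) and "tvec" (3), from world to camera coordinates, as OpenCV has them. Camera axes: x right, y down, z forward; pixel columns grow to the right and rows downward; lengths in mm; the calibration is good to about 2 mm. A picture is of the moment at which its call begins: read the wrist's pose just before it. camera_params takes no time and is no camera call; for the wrist camera it gives the pose at the moment of the call.
- arm.job_done(): hands the job in; it is judged then, once.
The state is a dict: "clock": time; "qpos": joint angles; "qvel": joint speeds; "effort": joint torques, N m; "tcp_pos": TCP position; "eef_rot": TCP orientation; "wrist_force": force on the tool from outside, world axes, zero at the start; "moment": the same for the moment, N m; "grip_width": opening from 0.0 (shut) to 1.0 (fully open); "finger_force": force on a finger pad.
Only numpy, scipy, OpenCV 4.12 (cv2) and the standard library are available. Lean on these libraries where they do the work, as an engineer would, in place of code of your own. Each camera call takes 0.05 s, during which the arm holds its last target. There are 200 camera calls.

### The job

The glass dish on the hotplate stirrer (the machine with the square white plate) is to be stirred at speed 4. Turn the black bar knob of that machine clockwise until the 4 stands in the middle of its little window, then let go. Leave the dish where it stands, and do not touch the setting of the shaker next to it, the machine with the round black platform and the same kind of dial.

Things in the scene. Friction and masses are not known exactly. Their poses are not given: they have to be found in the camera images.
- hotplate: Hotplate stirrer, fixed: white housing 340 x 210 mm, square white plate (centre x = +88 mm, top 90 mm high). Left or right of the shaker, turned up to 23 degrees. Origin: centre of its underside on the table; +x from dial end (near robot) to plate end, z up. Grey dial panel 75 mm high at x = -170 to 0; knob axis at x = -85, y = 0; window 36 x 26 mm left of the knob, centre x = -85, y = +55.
- dial_grip (a point): Grip point of the hotplate's black bar knob: on its vertical axis, 30 mm above the panel, 105 mm above the table. Bar 58 mm long, 14 mm thick, top 44 mm above the panel; under it a round skirt, radius 30 mm, 6 mm high. This point's x axis lies along the bar and turns with it, z is up. Nothing else rises over 2 mm above the panel within 85 mm of the axis.
- dial (a joint): Turn of the hotplate's knob and drum, rad, growing clockwise from above, stops at 0 and 4.19. Numbers 1 to 9 lie 30 degrees apart on the drum; n is mid-window at (n - 1) x 0.524, so 4 at 1.571. Clockwise raises the number. Starts at 0.1 to 0.9 (about 1 to 3): one grasp suffices. Turns smoothly against about 0.06 N m, no clicks or spring, stays where left.
- dish: Open round glass dish, rim radius 42 mm, 50 mm high, about 180 g, standing loose on the square white plate behind the dial. Origin: centre of its underside. It must stay where it is.
- shaker_knob_end (a point): Point on the bar knob of the other machine, the shaker (same housing and dial, but a round black platform with a flask): 27 mm out from that knob's axis along its bar and 30 mm above its panel. This knob must not be turned.

How it is judged:
By the outcome, as a careful person would: the job done as asked, in the order asked, and still so for the second after the job is handed in, with the robot touching nothing.
It also fails if it takes over 35 s, if anything falls off the work surface, if the arm or the gripper's body presses on something with over 40 N, if the wrist force passes 120 N, or if a joint passes its speed limit or range.

## Working session

There is one attempt and no reset: what is moved stays moved. The work goes in short steps, Python scripts to look and compute and a tool call to move; the robot and the scene stay as the last step left them, time stands still between calls to the robot, and variables do not carry over. Pictures are saved under pics/ and viewed, at most 10 in all, crops included, and the job is handed in when it is done.

Besides the shell and the picture viewer there is one more tool, called in YAML: its name, and indented under it one key for each argument. jog_arm: Moves the arm, as the interface text tells. Its arguments: {"type":"object","properties":{"commands":{"type":"array","items":{"type":"array"}},"claw":{"type":"number"}},"required":["commands"]}

```bash
mkdir -p pics
cat > h.py <<'E'
import numpy as np, cv2
from rig import arm, cams
def P(n):
    p=cams.camera_params(n); K=np.array([[p['fx'],0,p['cx']],[0,p['fy'],p['cy']],[0,0,1.]])
    return K,np.array([p['k1'],0,0,0,0.]),cv2.Rodrigues(np.array(p['rvec'],float))[0],np.array(p['tvec'],float)
def plane(cam,uv,z):
    K,d,R,t=cam
    q=cv2.undistortPoints(np.array(uv,float).reshape(-1,1,2),K,d).reshape(-1,2)
    r=np.c_[q,np.ones(len(q))]@R; c=-R.T@t
    return c+r*((z-c[2])/r[:,2])[:,None]
def proj(cam,X):
    K,d,R,t=cam
    return cv2.projectPoints(np.array(X,float).reshape(-1,1,3),cv2.Rodrigues(R)[0],t,K,d)[0].reshape(-1,2)
def snap(n,f):
    c=P(n); im=cams.snapshot(n); cv2.imwrite('pics/'+f+'.png',im[:,:,::-1]); np.savez('pics/'+f+'.npz',*c); return c,im
def load(f):
    z=np.load('pics/'+f+'.npz'); return [z['arr_%d'%i] for i in range(4)],cv2.imread('pics/'+f+'.png')
E
python3 - <<'E'
from h import *
s=snap('scene','scene0')[1]; w=snap('wrist','wrist0')[1]
cv2.imwrite('pics/both.png',np.vstack([s,w])[:,:,::-1][:, :] if 0 else cv2.resize(np.hstack([s,w]),(800,300))[:,:,::-1])
print(arm.read_state())
for n in('scene','wrist'):
    K,d,R,t=P(n); print(n,-R.T@t,R[2])
E
```

```text
{'clock': 0.1, 'qpos': array([ 0.2631872 ,  0.50172984, -0.42680775,  1.55132453,  0.22081484,
        1.13833538, -0.21026245]), 'qvel': array([-0.00053895, -0.00130322, -0.00055687, -0.00369881,  0.00082719,
        0.00047253,  0.00073367]), 'effort': array([-1.10208965e-02, -5.67877543e+01, -5.83891511e+00, -2.79918051e+01,
       -6.91340840e-02,  2.40444340e-02,  3.03501565e-05]), 'tcp_pos': array([ 6.49308282e+02, -3.75821727e-02,  1.90306085e+02]), 'eef_rot': array([-3.13985186e+00, -3.68592329e-05,  1.57089727e+00]), 'wrist_force': array([ 0.11903213,  0.37444499, -1.25653733]), 'moment': array([ 0.02105322, -0.01804102, -0.02226064]), 'finger_force': 0.0, 'grip_width': 1.000949587010628}
scene [1103.20416288  470.08448689  848.41326328] [-0.49868352 -0.46377853 -0.73227332]
wrist [649.30833125  85.86839113 384.16715125] [-0.00169723 -0.31042441 -0.95059655]
```

View pics/scene0.png

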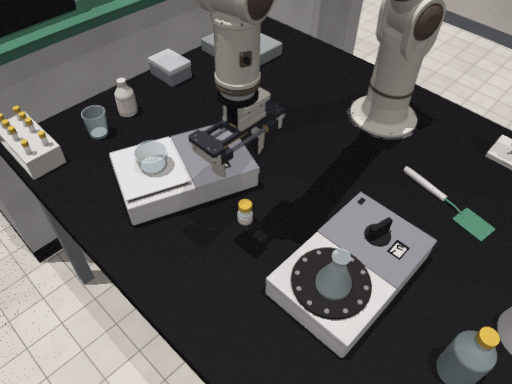

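View pics/wrist0.png

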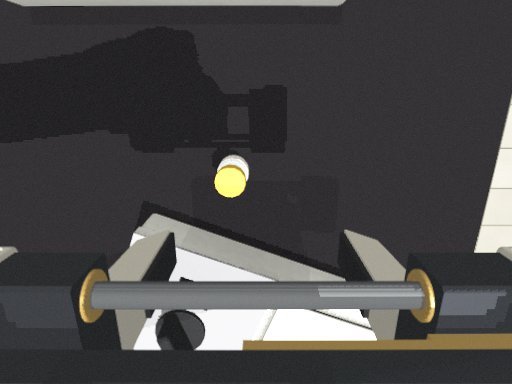

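The scene view has the hotplate at about (185,170), under the gripper, and the shaker at (350,265). The wrist view shows the hotplate at the bottom, with its knob near (180,330).

Run:
```python
from h import *
c,_=load('wrist0'); print('knob~',plane(c,[[180,330]],85)); print('corner',plane(c,[[152,214],[135,235]],75))
c,_=load('scene0'); print('corners',plane(c,[[256,166],[111,152],[130,197]],75)); print('dish',plane(c,[[151,165]],90),'plate',plane(c,[[110,150],[185,130],[190,188],[125,197]],90))
snap('side','side0'); K,d,R,t=P('side'); print(-R.T@t,R[2])
```

```text
knob~ [[ 558.45233314 -183.1333563    85.        ]]
corner [[537.47320284 -40.35303317  75.        ]
 [516.34413792 -64.95493477  75.        ]]
corners [[ 517.14045097  -73.28395291   75.        ]
 [ 750.18174992 -381.57438873   75.        ]
 [ 806.90777904 -212.45747006   75.        ]]
dish [[ 712.5847695  -251.71603881   90.        ]] plate [[ 754.57738785 -373.56290201   90.        ]
 [ 564.06695788 -297.64209992   90.        ]
 [ 694.31455753 -121.7102747    90.        ]
 [ 821.00817738 -207.56203545   90.        ]]
[166.97057834 581.68446852 655.36941103] [ 0.44450561 -0.6603699  -0.60524901]
```

View pics/side0.png

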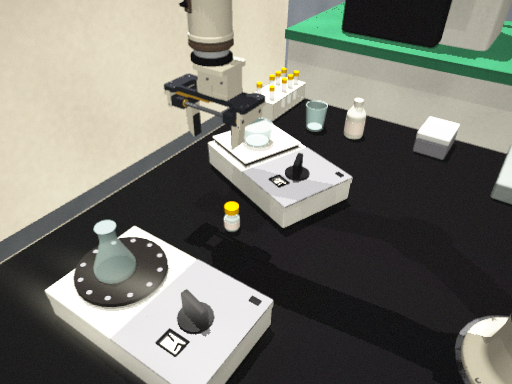

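The side view shows the hotplate knob at about (297,172), its window at (279,181), the dish at (257,135) and the shaker knob at (195,310). The rays put the hotplate knob near (556,-184), with the hotplate yaw about -24°. I'll move to where the wrist camera sees the knob clear of the fingers.

jog_arm:
  commands:
    - [[-40,-14,-15],0]
    - [[-80,-28,-30],0]
    - [[-120,-42,-45],0]
    - [[-160,-56,-60],0]
    - [[-200,-70,-70],0]
    - [[-240,-85,-70],0]
    - [[-265,-95,-70],0]
    - [[-265,-95,-70],0]

```text
clock: 0.95
tcp_pos: [551.9, -271.5, 260.7]
eef_rot: [-3.14, 0.003, 1.562]
wrist_force: [0.2, -0.3, -0.0]
grip_width: 0.997
finger_force: 0.0
```

Run:
```python
from h import *
snap('side','side1');c,im=snap('wrist','wrist1'); s=arm.read_state(); print(s['clock'],s['tcp_pos'],s['eef_rot'],s['qpos'])
print(proj(c,[[556,-184,81]]))
```

```text
1.05 [ 554.46080925 -265.41042245  260.81634414] [-3.14103407e+00 -7.46927965e-04  1.56895520e+00] [ 0.67686955  0.37067491 -0.3612681   1.56350849  0.13557323  1.23305945
  0.29113643]
[[258.93493361  90.55272291]]
```

View pics/wrist1.png

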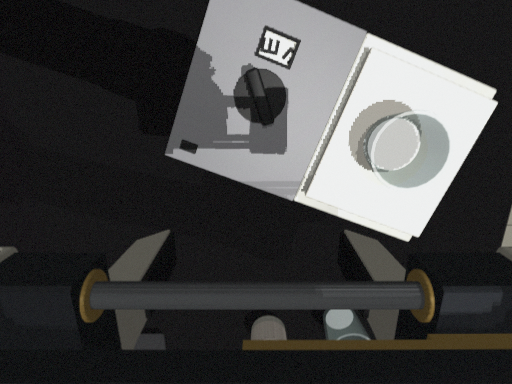

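The wrist view shows the knob skirt at about (260,96), its bar running from (253,70) to (268,122), the window with a 3 at (278,47), and panel corners at (166,154) and (298,200). I'll refine these.

Run:
```python
from h import *
c,im=load('wrist1')
e=plane(c,[[213,1],[166,154],[297,200]],75); print(e)
for a,b in((0,1),(1,2)):
    v=e[b]-e[a]; print('edge dir',np.degrees(np.arctan2(v[1],v[0])),np.linalg.norm(v))
g=cv2.cvtColor(im,cv2.COLOR_BGR2GRAY)
r=cv2.resize(im[10:150,190:330],(560,560),interpolation=cv2.INTER_CUBIC)
r=np.clip(r.astype(float)*1.0,0,255); dark=255*np.power(r/255,0.45)
cv2.imwrite('pics/crop1.png',dark)
```

```text
[[ 507.53736903  -92.70017905   75.        ]
 [ 441.7942542  -257.33500377   75.        ]
 [ 604.32478299 -318.23188878   75.        ]]
edge dir -111.76815559730679 177.27600700157177
edge dir -20.539952772157733 173.56440705258854[ WARN:0@0.228] global loadsave.cpp:1063 imwrite_ Unsupported depth image for selected encoder is fallbacked to CV_8U.
```

View pics/crop1.png

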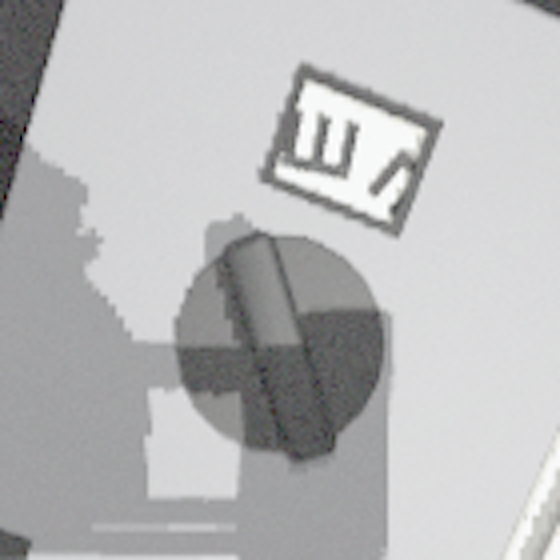

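Run:
```python
from h import *
c,im=load('wrist1')
f=lambda L:[[190+x/4,10+y/4] for x,y in L]
k=plane(c,f([(280,341)]),81)[0]; print('knob',k)
sk=plane(c,f([(175,341),(385,341),(280,233),(280,451)]),81); print('skirt d',np.linalg.norm(sk[1]-sk[0]),np.linalg.norm(sk[3]-sk[2]))
b=plane(c,f([(270,240),(333,438),(250,320),(292,458),(254,237),(318,455)]),119)
for i in (0,2,4):
    v=b[i+1]-b[i]; print('bar',np.degrees(np.arctan2(v[1],v[0])),np.linalg.norm(v),(b[i]+b[i+1])/2)
w=plane(c,f([(303,66),(440,122),(400,235),(262,180),(325,141)]),75); wc=w[:4].mean(0); print('win',wc)
an=lambda p:np.degrees(np.arctan2(*(p-k)[1::-1]))
print('win ang',an(wc),np.linalg.norm((wc-k)[:2]),'digit',an(w[4]),np.linalg.norm((w[4]-k)[:2]))
e=plane(c,[[213,1],[166,154],[297,200]],75);y=np.radians(-21.2);R=np.array([[np.cos(y),-np.sin(y)],[np.sin(y),np.cos(y)]])
print('knob from corner',e[1,:2]+R@[85,105])
c,im=load('side1'); cv2.imwrite('pics/cropside.png',cv2.resize(im[120:230,200:360],(640,440),interpolation=cv2.INTER_CUBIC)); print(plane(c,[[297,173]],81))
```

```text
knob [ 557.19068728 -189.1100895    81.        ]
skirt d 59.797660950977935 59.52425227994806
bar -71.55612268397024 51.22724744000021 [ 562.52164574 -188.484385    119.        ]
bar -72.877215137935 36.26110072636228 [ 554.55549508 -200.53926978  119.        ]
bar -73.10853876134017 56.095947457186625 [ 558.57622644 -190.29619523  119.        ]
win [ 577.20675999 -139.06421919   75.        ]
win ang 68.2008362766309 53.900206880942996 digit 76.4986897389624 54.28557541181785
knob from corner [ 559.01235716 -190.1790931 ]
[[ 550.93075789 -185.34623686   81.        ]]
```

View pics/cropside.png

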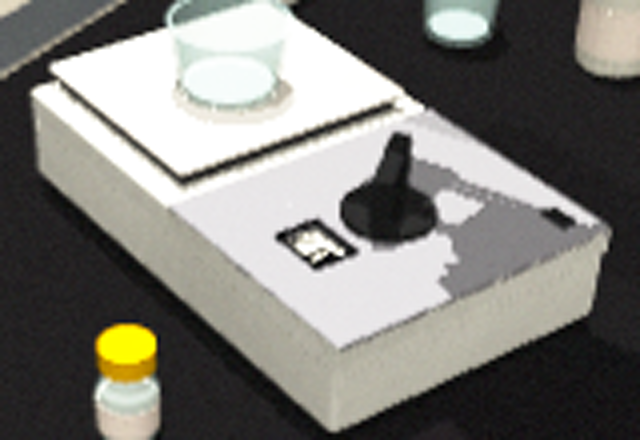

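The side crop agrees: dish upright on its plate, knob at about (390,190) in the crop and the window at (316,243). In the wrist crop the skirt diameter (60) and bar length (56) match the given sizes.

The knob is at (557.5,-189.5), and the bar direction is -72.5°. The hotplate yaw is about -21.2°, so the dial stands at about 51.5° and needs about 38.5° clockwise.

jog_arm:
  commands:
    - [[25,1,15],-1.2]
    - [[50,2,30],-2.4]
    - [[75.5,2.5,50],-3.5]
    - [[75.5,2.5,80],-3.5]
    - [[75.5,2.5,110],-3.5]
    - [[75.5,2.5,125],-3.5]
    - [[75.5,2.5,125],-3.5]
    - [[75.5,2.5,125],-3.5]

```text
clock: 1.85
tcp_pos: [558.3, -188.8, 136.9]
eef_rot: [3.141, -0.0, 1.877]
wrist_force: [0.7, -0.2, 1.1]
grip_width: 1.001
finger_force: 0.0
```

Run:
```python
from h import *
c,im=snap('wrist','wrist2'); s=arm.read_state(); print(s['tcp_pos'],s['eef_rot'],s['wrist_force'])
snap('side','side2')
k,b=np.array([557.5,-189.5]),np.radians(-72.5); d=np.array([np.cos(b),np.sin(b)])*29
print(proj(c,[[*(k+d),119],[*(k-d),119]]))
```

```text
[ 558.836312   -189.21669422  137.58715845] [3.13965200e+00 8.78225242e-04 1.87676131e+00] [-2.22402331e-04  1.76292622e-01  7.30644159e-01]
[[255.30867921 249.39242503]
 [255.16706739 175.21214313]]
```

View pics/wrist2.png

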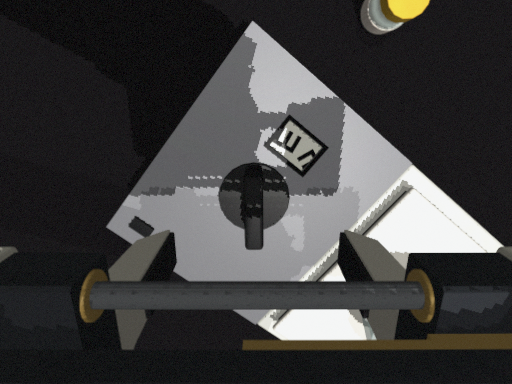

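The bar now stands vertical in the wrist view at column 254, from rows 170 to 249, centred between the fingers as predicted. I'll descend.

jog_arm:
  commands:
    - [[0,-0.5,20],0]
    - [[0,-0.5,38],0]
    - [[0,-0.5,48],0]
    - [[0,-0.5,48],0]
    - [[0,-0.5,48],0]

```text
clock: 2.45
tcp_pos: [557.8, -189.8, 89.2]
eef_rot: [3.14, 0.001, 1.876]
wrist_force: [0.7, -0.0, 0.7]
grip_width: 1.002
finger_force: 0.0
```

jog_arm:
  commands:
    - [[0,0,0],0]
    - [[0,0,0],0]
    - [[0,0,0],0]
    - [[0,0,0],0]
    - [[0,0,0],0]
    - [[0,0,0],0]
    - [[0,0,0],0]
    - [[0,0,0],0]
  claw: 0

```text
clock: 3.25
tcp_pos: [557.0, -189.6, 88.2]
eef_rot: [-3.142, -0.0, 1.876]
wrist_force: [-0.3, -0.4, -0.2]
grip_width: 0.351
finger_force: 0.0
```

jog_arm:
  commands:
    - [[0,0,0],0]
    - [[0,0,0],0]
    - [[0,0,0],0]
    - [[0,0,0],0]
    - [[0,0,0],0]
    - [[0,0,0],0]
    - [[0,0,0],0]
    - [[0,0,0],0]
  claw: 0

```text
clock: 4.05
tcp_pos: [557.1, -189.6, 88.2]
eef_rot: [3.142, 0.0, 1.876]
wrist_force: [0.3, 0.8, 0.1]
grip_width: 0.005
finger_force: 0.0
```

The fingers shut without meeting anything, so I'll look.

Run:
```python
from h import *
c,im=snap('wrist','wrist3'); c2,im2=snap('side','side3')
a=im[60:380,96:416]; b=cv2.resize(im2[80:240,200:360],(480,480),interpolation=cv2.INTER_CUBIC)
a=cv2.resize(a,(320,480)) if 0 else cv2.copyMakeBorder(a,0,160,0,0,cv2.BORDER_CONSTANT)
o=np.hstack([a,b]);cv2.imwrite('pics/c3.png',(255*(o/255.)**.5).astype(np.uint8)[:,:,::-1])
s=arm.read_state();print(s['grip_width'],s['finger_force'],s['tcp_pos'])
```

```text
0.008597079870578214 0.0 [ 557.01815736 -189.60083933   88.21983532]
```

View pics/c3.png

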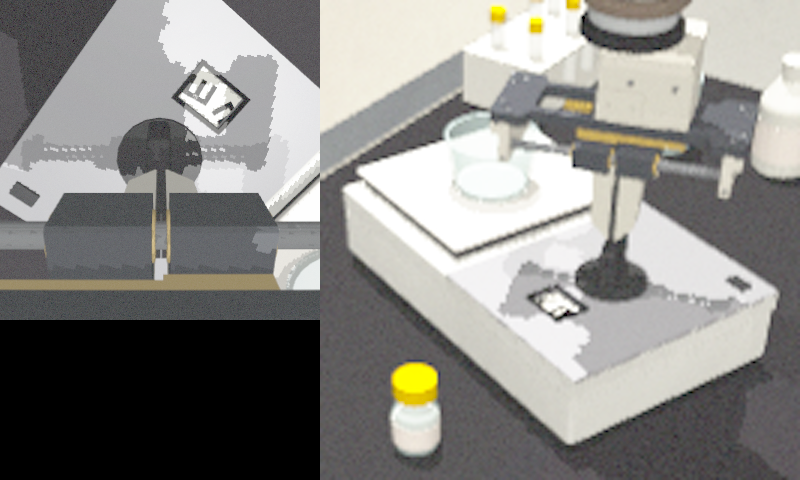

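Run:
```python
from h import *
c,im=load('side3')
k=np.array([557.2,-189.5]);b=np.radians(107.5);d=np.array([np.cos(b),np.sin(b)])*29
X=[[*k,88],[*k,119],[*k,81],[*(k+d),119],[*(k+d),81],[*k,154]]
p=proj(c,X);print(((p-[200,80])*3+[320,0]).round())
o=cv2.resize(im[110:190,255:335],(600,600),interpolation=cv2.INTER_CUBIC)
o=(255*(o/255.)**.5).astype(np.uint8)
for q in ((p-[255,110])*7.5): cv2.drawMarker(o,tuple(int(v) for v in q),(0,0,255),0,14)
cv2.imwrite('pics/c4.png',o)
```

```text
[[607. 267.]
 [610. 234.]
 [607. 274.]
 [603. 253.]
 [599. 294.]
 [614. 196.]]
```

View pics/c4.png

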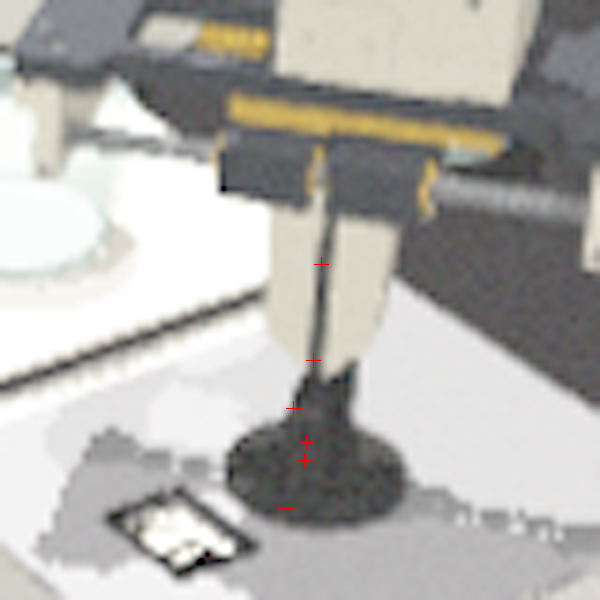

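The crop shows the finger tips near (325,375), clearly off the expected TCP mark at (305,445). I'll triangulate the tips from both views.

Run:
```python
from h import *
cs,_=load('side3'); cw,im=load('wrist3')
print('tcp in wrist',proj(cw,[[557,-189.6,88],[557,-189.6,119],[557,-189.6,154]]),'knob81',proj(cw,[[557.2,-189.5,81]]))
ps=[255+325/7.5,110+378/7.5]
for z in (88,100,110,119,125): print(z,plane(cs,[ps],z)[0].round(1),'->wrist',proj(cw,plane(cs,[ps],z)).round(1))
o=cv2.resize(im[150:350,170:340],(510,600),interpolation=cv2.INTER_CUBIC)
cv2.imwrite('pics/c5.png',(255*(o/255.)**.45).astype(np.uint8))
```

```text
tcp in wrist [[256.59953232 223.11943844]
 [256.6292678  244.90006242]
 [256.6769994  279.85333795]] knob81 [[256.91202648 218.96834661]]
88 [ 571.3 -226.9   88. ] ->wrist [[260.  274.5]]
100 [ 562.7 -209.8  100. ] ->wrist [[255.7 259.9]]
110 [ 555.6 -195.6  110. ] ->wrist [[251.5 245.7]]
119 [ 549.2 -182.7  119. ] ->wrist [[247.1 230.9]]
125 [ 544.9 -174.2  125. ] ->wrist [[243.9 219.8]]
```

View pics/c5.png

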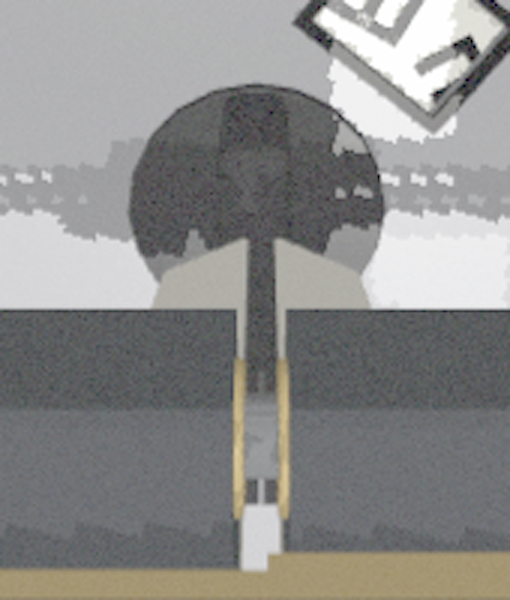

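The wrist crop shows the finger tips at about row 230, in front of and above the bar, with only the thin black pads between them. The side view agrees: the tips shut at z ≈ 120, just over the bar top, so the real tips sit about 30 mm higher than the reported TCP. I'll reopen, then go 25 mm lower while watching the force.

jog_arm:
  commands:
    - [[0,0,0],0]
    - [[0,0,0],0]
    - [[0,0,0],0]
    - [[0,0,0],0]
    - [[0,0,0],0]
    - [[0,0,0],0]
    - [[0,0,0],0]
    - [[0,0,0],0]
  claw: 60

```text
clock: 4.95
tcp_pos: [557.0, -189.6, 88.2]
eef_rot: [3.142, -0.0, 1.876]
wrist_force: [0.3, 0.2, -1.0]
grip_width: 0.633
finger_force: 0.0
```

Run:
```python
from h import *
s=arm.read_state();print(arm.grip_depth,s['clock'],s['grip_width'],s['tcp_pos'])
# tip row in wrist view: beige finger pixels, and projections of the tip near edge for several heights
c,im=snap('wrist','wrist4')
t=np.array([np.cos(1.876),np.sin(1.876)])*9.5
for z in (88,100,110,120): print(z,proj(c,[[557+t[0],-189.6+t[1],z]]).round())
hsv=cv2.cvtColor(im,cv2.COLOR_RGB2HSV)
for col in (180,190,195,200,205,210,300,305,310,315,320,325): print(col,im[195:262:4,col].mean(1).round().astype(int).tolist())
```

```text
18.8 4.95 0.6331046300816489 [ 557.04585041 -189.61039685   88.2347037 ]
88 [[257. 210.]]
100 [[257. 217.]]
110 [[257. 223.]]
120 [[257. 231.]]
180 [130, 99, 102, 102, 100, 101, 102, 100, 102, 196, 189, 121, 125, 124, 124, 122, 122]
190 [132, 102, 103, 99, 103, 99, 102, 98, 101, 194, 121, 123, 122, 130, 127, 104, 41]
195 [123, 104, 101, 100, 104, 99, 104, 202, 199, 127, 125, 122, 101, 29, 26, 26, 22]
200 [130, 101, 102, 101, 102, 103, 130, 201, 198, 155, 32, 29, 20, 21, 29, 21, 23]
205 [126, 101, 101, 103, 101, 101, 103, 204, 199, 200, 191, 186, 187, 143, 104, 62, 24]
210 [134, 129, 131, 100, 120, 105, 127, 206, 202, 202, 202, 199, 199, 199, 199, 199, 198]
300 [120, 100, 99, 101, 101, 99, 104, 100, 104, 216, 213, 212, 212, 210, 208, 209, 208]
305 [131, 101, 103, 104, 105, 102, 100, 103, 103, 215, 215, 213, 211, 212, 211, 208, 208]
310 [128, 103, 99, 102, 103, 102, 100, 100, 101, 200, 43, 29, 21, 21, 20, 21, 27]
315 [131, 103, 102, 101, 105, 103, 102, 104, 102, 121, 92, 25, 25, 26, 21, 24, 21]
320 [125, 103, 103, 100, 100, 101, 135, 217, 216, 176, 120, 119, 120, 98, 27, 24, 28]
325 [129, 103, 103, 98, 104, 101, 102, 215, 216, 215, 122, 122, 122, 120, 122, 122, 106]
```

The tip edge at rows 229–231 again gives z ≈ 119, so I'll descend 26 mm, which puts the tips about 12 mm above the skirt.

jog_arm:
  commands:
    - [[0,0,8],0]
    - [[0,0,16],0]
    - [[0,0,22],0]
    - [[0,0,26],0]
    - [[0,0,26],0]

```text
clock: 5.5
tcp_pos: [556.3, -189.3, 61.2]
eef_rot: [-3.14, -0.001, 1.876]
wrist_force: [0.0, -0.1, -0.3]
grip_width: 0.656
finger_force: 0.0
```

jog_arm:
  commands:
    - [[0,0,0],0]
    - [[0,0,0],0]
    - [[0,0,0],0]
    - [[0,0,0],0]
    - [[0,0,0],0]
    - [[0,0,0],0]
    - [[0,0,0],0]
    - [[0,0,0],0]
  claw: 0

```text
clock: 6.3
tcp_pos: [556.1, -189.9, 62.2]
eef_rot: [-3.14, -0.0, 1.876]
wrist_force: [-4.1, 0.1, 3.3]
grip_width: 0.15
finger_force: 30.0
```

The bar is gripped: 14 mm opening, 30 N. Now I'll turn it clockwise by 38.7° (7.7 units).

jog_arm:
  commands:
    - [[0,0,0],1.2]
    - [[0,0,0],2.4]
    - [[0,0,0],3.6]
    - [[0,0,0],4.8]
    - [[0,0,0],6.0]
    - [[0,0,0],7.0]
    - [[0,0,0],7.7]
    - [[0,0,0],7.7]

```text
clock: 7.1
tcp_pos: [557.7, -189.9, 62.3]
eef_rot: [3.14, 0.0, 1.204]
wrist_force: [-0.1, -2.3, -1.0]
grip_width: 0.147
finger_force: 30.0
```

Run:
```python
from h import *
c,im=snap('wrist','wrist5');s=arm.read_state();print(s['clock'],s['eef_rot'],s['tcp_pos'],s['moment'],s['wrist_force'],s['grip_width'])
# window rectified onto the panel plane in machine axes (1 px/mm text map), robot reader's view
y=np.radians(-21.3);k=np.array([557.5,-189.5]);ex=np.array([np.cos(y),np.sin(y)]);ey=np.array([-ex[1],ex[0]])
u=np.arange(-16,17,1.);v=np.arange(76,33,-1.)  # rows: machine x far->near, cols: y left->right
g=cv2.cvtColor(im,cv2.COLOR_RGB2GRAY)
for dx in np.arange(20,-21,-1.5):
    p=proj(c,[[*(k+dx*ex+dy*ey),75] for dy in v]).astype(np.float32)
    r=cv2.remap(g,p[:,0].reshape(1,-1),p[:,1].reshape(1,-1),cv2.INTER_LINEAR)[0]
    print('%6.1f '%dx+''.join('#' if q<60 else '+' if q<110 else '.' for q in r))
```

```text
7.15 [3.14029778e+00 1.05317066e-04 1.20555711e+00] [ 557.65125104 -189.92768398   62.27999866] [-0.3162625  -0.12869563 -0.04814264] [ 2.07570889 -1.71678304 -1.02999823] 0.1502799850065353
  20.0 .......+++++++++++++++++++######++++####+++
  18.5 .......++++++++++++##+##################+++
  17.0 .......++++++++++++++++++++######++#####+++
  15.5 ......+#++...................+##...+####+++
  14.0 .......#++.........................+####+++
  12.5 .......++#.........................+####+++
  11.0 .......+##.........................+####+++
   9.5 .......+++.........................+####+++
   8.0 .......###.....+##.........##+.....+####+++
   6.5 .......++#.....+##.........###.....+####+++
   5.0 .......+##.....+##.........##+.....+####+++
   3.5 .......+##.....+##+.......+##+.....+####+++
   2.0 .......###.....+##.........##+.....+####+++
   0.5 .......+##.....++##+++++++++++.....+####+++
  -1.0 .......+##.....++##########+++.....+####+++
  -2.5 .......###................+##+.....+####+++
  -4.0 .......###.................###.....+####+++
  -5.5 .......+##.................###.....+####+++
  -7.0 .......+##................+##+.....+####+++
  -8.5 .......###.................##+.....+####+++
 -10.0 .......###.................+++.....+####+++
 -11.5 .......+##.........................+####+++
 -13.0 ......+###.........................+####+++
 -14.5 .......###.........................+####+++
 -16.0 .......+##....................++...+####+++
 -17.5 .......+##...................###+..+####+++
 -19.0 .......####++###########################+++
 -20.5 .......#################################+++
```

The rectified window shows an upright 4, spanning +8.7 to -10.3 mm in a window from +16.3 to -18.3 mm, so it's centred to about 0.3 mm. Release and retreat.

jog_arm:
  commands:
    - [[0,0,0],7.7]
    - [[0,0,0],0]
  claw: 60

```text
clock: 7.35
tcp_pos: [557.6, -189.1, 62.3]
eef_rot: [3.141, -0.0, 1.2]
wrist_force: [-0.3, 0.4, 0.5]
grip_width: 0.274
finger_force: 0.0
```

That first row carried a stray 7.7 turn (my slip), which the second row cancelled. The dial may have been nudged, so I'll finish opening and recheck the window.

jog_arm:
  commands:
    - [[0,0,0],0]
    - [[0,0,0],0]
    - [[0,0,0],0]
    - [[0,0,0],0]
    - [[0,0,0],0]
    - [[0,0,0],0]
  claw: 60

```text
clock: 7.95
tcp_pos: [557.0, -189.6, 62.2]
eef_rot: [-3.142, -0.0, 1.204]
wrist_force: [0.5, 0.7, -1.0]
grip_width: 0.651
finger_force: 0.0
```

```bash
cat > win.py <<'E'
from h import *
import sys
c,im=snap('wrist',sys.argv[1]);s=arm.read_state();print(s['clock'],s['eef_rot'],s['tcp_pos'],s['grip_width'])
y=np.radians(-21.3);k=np.array([557.5,-189.5]);ex=np.array([np.cos(y),np.sin(y)]);ey=np.array([-ex[1],ex[0]])
v=np.arange(76,33,-1.);g=cv2.cvtColor(im,cv2.COLOR_RGB2GRAY)
for dx in np.arange(20,-21,-1.5):
    p=proj(c,[[*(k+dx*ex+dy*ey),75] for dy in v]).astype(np.float32)
    r=cv2.remap(g,p[:,0].reshape(1,-1),p[:,1].reshape(1,-1),cv2.INTER_LINEAR)[0]
    print('%6.1f '%dx+''.join('#' if q<60 else '+' if q<110 else '.' for q in r))
E
python3 win.py wrist6
```

```text
8.0 [ 3.14158262e+00 -5.91211023e-05  1.20403690e+00] [ 557.04518902 -189.58825147   62.21562702] 0.6556883033041527
  20.0 .......++++++++++++#+++++++++###########+++
  18.5 .......+++++++++++##+###################+++
  17.0 .......++++++#+++++++++++++######++#####+++
  15.5 .......#++....................##...+####+++
  14.0 ......++++.........................+####+++
  12.5 .......+++.........................+####+++
  11.0 .......+++.........................+####+++
   9.5 .......+#+.........................+####+++
   8.0 .......+#+.....+##........+###.....+####+++
   6.5 .......+#+.....+##........+###.....+####+++
   5.0 .......+#+.....+##.........###.....+####+++
   3.5 .......+#+.....+##+.......+##+.....+####+++
   2.0 .......###.....+##........+##+.....+####+++
   0.5 .......+##.....+++###########......+####+++
  -1.0 .......+##.....+###########++......+####+++
  -2.5 .......###................+##+.....+####+++
  -4.0 .......###................+##......+####+++
  -5.5 .......+##.................##+.....+####+++
  -7.0 .......+##................+##+.....+####+++
  -8.5 .......###................+##+.....+####+++
 -10.0 .......+##.........................+####+++
 -11.5 .......###.........................+####+++
 -13.0 .......###.........................+####+++
 -14.5 .......###.........................+####+++
 -16.0 .......+##.........................+####+++
 -17.5 .......+##..................+###...+####+++
 -19.0 .......#################################+++
 -20.5 .......#################################+++
```

The 4 is still centred within about 0.6 mm (under 1°). I'll rise clear.

jog_arm:
  commands:
    - [[0,0,-20],0]
    - [[0,0,-50],0]
    - [[0,0,-90],0]
    - [[0,0,-130],0]
    - [[0,0,-150],0]
    - [[0,0,-150],0]
    - [[0,0,-150],0]

```text
clock: 8.7
tcp_pos: [557.0, -189.7, 212.3]
eef_rot: [3.141, 0.0, 1.204]
wrist_force: [1.0, 0.0, -1.5]
grip_width: 0.655
finger_force: 0.0
```

```bash
python3 win.py wrist7
python3 - <<'E'
from h import *
c,a=load('side0'); im=snap('side','side7')[1][:,:,::-1]
d=lambda r:np.abs(im[r].astype(int)-a[r]).mean()
print('shaker',d(np.s_[270:384,120:260]),'dish base',d(np.s_[138:150,246:274]))
E
```

```text
8.75 [-3.14013041e+00  1.84661322e-04  1.20422649e+00] [ 556.24335211 -189.47212225  211.27597599] 0.6572503223777456
  20.0 ..............+.+######################++++
  18.5 .......++#++#+++#######################++++
  17.0 .......+++++++++++++++++++++#####++####++++
  15.5 .......+#+...................+#++..+###++++
  14.0 ......++#+.........................+###++++
  12.5 .......+#+.........................+###++++
  11.0 .......+#+.........................+###++++
   9.5 .......+#+.........................+###++++
   8.0 .......+#+......##+.......+##+.....+###++++
   6.5 .......+#+.....+##+.......+###.....+###++++
   5.0 .......+#+.....+##+.......+###.....+####+++
   3.5 .......+#+.....+##+.......+###.....+####+++
   2.0 .......+#+......##+.......+###.....+####+++
   0.5 .......+#+......+++++##+######.....+####+++
  -1.0 .......+#+.....++++###########.....+####+++
  -2.5 ......++#+.........++++++++###.....+###++++
  -4.0 .......+#+................+###.....+####+++
  -5.5 .......+#+................+###.....+####+++
  -7.0 .......+#+................+###.....+####+++
  -8.5 .......+#+................+###.....+####+++
 -10.0 .......+#+.................+++.....+####+++
 -11.5 .......+#+.........................+####+++
 -13.0 .......+#+.........................+###++++
 -14.5 .......+#+.........................+####+++
 -16.0 .......+#+.........................+####+++
 -17.5 .......+#+..................+###+..+####+++
 -19.0 .......+#++......+++++++++########+#####+++
 -20.5 .......+################################+++
shaker 1.6577276524644946 dish base 1.0317460317460319
```

The 4 is centred, the dish and shaker are unchanged, and the gripper is clear.

```bash
python3 -c "
from rig import arm
print(arm.job_done())"
```

```text
the job is handed in; nothing more can be done
None
```

The hotplate knob is turned clockwise and released with the 4 centred in its window to within about 1°; the dish and shaker look unchanged in the side view, and the job is handed in at about 9 s (no verdict came back). A stray turn of up to 8.6° that I commanded while letting go moved the dial by less than 1°.

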